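# Press a box end home with the quick clamp, then open the clamp

## Task

Close the dowelled end of the little wooden box on the assembly board: slide the quick clamp's jaw up to the end panel and pump the trigger until the panel is fully home with no gap and the clamp is firmly tight, without bruising the wood or forcing the clamp. Then push the release lever and slide the jaw all the way back to the stop at the tail of the bar, so that the finished box is free; keep your hands off the box itself and leave everything else on the table where it is.

Things in the scene. Friction and masses are not known exactly. Their poses are not given: they have to be found in the camera images.
- jig: plywood assembly board, 240 x 470 x 18 mm, fixed to the table; origin under its middle, at table height, z up. Its +y runs along the clamp's bar towards the fixed jaw: 'forward' below; 'back' is -y. The bar, trigger, grip and release lever stand over its middle line (x = 0). The box lies on it, hard against the fixed jaw
- bar: flat steel bar of the quick clamp, 8 mm wide, 20 mm high, 432 mm long, along the board's y; origin at its middle, 100 mm above the table. It is fixed. The jaws hang down from it; grip, trigger and release lever stand up
- jaw (a joint): place of the moving jaw on the bar, m: 0 = at the tail stop, grows forward. Its grey head (33 mm wide, top 124 mm above the table, from 12 to 124 mm behind the pad's face) carries pad, grip, trigger and release lever. It slides forward under a light push (under 8 N); a brake keeps it from sliding back, but for 1 to 2 mm of give, until the release lever is pressed
- jaw_pad (a point): middle of the face of the moving jaw's black rubber pad (40 x 44 mm, faces forward), 45 mm above the table. The rubber gives 1 mm for each 15 N. 38 to 50 N on the home panel, held for a quarter of a second, is firmly tight; more than 52 N bruises the soft wood
- grip_back (a point): middle of the back face of the upright rubber grip (24 mm wide across the bar, 20 mm thick, top 214 mm above the table), 180 mm above the table, 121 mm behind the pad's face; free behind. The place to push the whole jaw forward
- trigger_face (a point): foremost point of the trigger's finger rest, a cross roll 22 mm wide and 14 mm thick near the trigger's top (202 mm above the table); on the middle line, 195 mm above the table, at rest 56 mm behind the pad's face. Free for 40 mm in front of it and above it. 65 mm in front of the grip's back face, 27 mm travel towards the grip when squeezed
- trigger (a joint): angle of the trigger, rad: 0 = let go (sprung), 0.27 = fully squeezed, its stop. Each full squeeze walks the jaw on 3 to 6 mm; let go, it springs back. Pull at the finger rest, at rest: 11 to 14 N while the panel goes in, 15 to 18 N (squeeze stopping short) = firmly tight, over 20 N bruises the wood; in motion at 35 mm/s add 5 N. Over 32 N on any part of the clamp forces it
- release_face (a point): foremost point of the release lever's cross roll (26 mm wide, 12 mm thick) at the top of an upright steel lever 18 mm wide; on the middle line, 172 mm above the table (lever's top 178 mm), 4 mm behind the pad's face (up to 6 mm before it while clamped), some 55 mm in front of the trigger's finger rest; free in front and above, 50 mm above the grey head
- release (a joint): angle of the release lever, rad: let go (sprung) it stands at 0 to -0.05, leaning forward to -0.12 while the clamp is tight: brake on. Pushed back (towards the trigger) by 16 to 26 mm at its roll it meets its stop at 0.18 and the brake is off (under 8 N). Pushed on, it carries the whole jaw back along the bar (under 8 N) to the tail stop
- panel (a joint): open gap between the box's end panel and its side walls, m: 0 = fully home. The panel (125 mm wide, 12 mm thick, 52 mm high) stands on four dowels, a stiff fit: about 30 N from the jaw's pad moves it, and it stays where it is left
- panel_face (a point): middle of the outer face of the end panel, which the jaw's pad meets; 44 mm above the table
- box: the fixed rest of the box: floor, two long sides, far end, 125 x 140 mm, top 70 mm above the table; origin at the middle of its near edge, where the panel's inner face comes home, 18 mm above the table
- glue: bystander: small white glue bottle, 34 mm wide, 105 mm high, standing on the board beside the box; origin under its middle
- pencil: bystander: pencil lying on the board on the other side of the box
- mallet: bystander: wooden mallet, lying on the table
- mug: bystander: white mug
- bowl: bystander: white bowl
- done_box: bystander: finished wooden box with lid, 122 x 160 x 78 mm
- square: bystander: try square, lying
- scissors: bystander: scissors, lying

How it is judged:
On the way, in this order (a step that is already met when the one before it is completed fails the run):
1. the panel is fully home and the jaw presses on it firmly (value of joint panel below 0.0012 m and contact force between jaw and box above 37 N), for 0.25 s.
2. the release lever is pressed (value of joint release above 0.12 rad), for 0.1 s.
At the end, for the whole second after the job is handed in: the panel's gap is under 1.5 mm, the jaw stands within 6 mm of the tail stop, trigger and release lever are let go (under 0.04 rad) (value of joint panel below 0.0015 m and value of joint jaw below 0.006 m and value of joint each of trigger, release below 0.04 rad); the robot touches nothing.
It fails at once if the jaw is pumped so tight that it bruises the wood (over 52 N) (contact force between jaw and box above 52 N).
It fails at once if the clamp is forced: the robot pushes on it with more than 32 N (contact force between any of the fingers, the arm and jaw above 32 N).
It fails at once if the robot pushes on the box itself (over 8 N) (contact force between any of the fingers, the arm and box above 8 N).
It fails at once if a bystander is moved more than 30 mm (distance of any of glue, pencil, mallet, mug, bowl, done_box, square, scissors from where it was at the start of the episode above 0.03 m).
It also fails if it takes over 58 s, if anything falls off the work surface, if the arm or the gripper's body presses on something with over 40 N, if the wrist force passes 120 N, or if a joint passes its speed limit or range.

## Robot

A 7-joint arm with a two-finger parallel gripper is mounted at the origin on the work surface. World frame = base frame: x ahead of the robot, y to its left, z up, the work surface at z = 0. Lengths are in m, angles in rad, forces in N, time in s.
With the tool pointing down it reaches from about 0.425 to 0.925 m from the base axis. Payload 6.8 kg.
Tool frame: the origin (TCP) lies at the very end of the fingers, on their centre line; the grasp point (between the pads) lies 19 mm behind it (r.tcp_to_grasp is the distance from the TCP to the grasp point, in m); z points along the fingers, y is the line along which they close (so a half turn about z gives the same grasp; the last joint's range is limited). The gripper opens to 85 mm and grips with 20 to 120 N. Pads are 22 mm wide; open, the fingers measure 114 mm over their backs; the gripper's body (76 mm by 85 mm) begins 54 mm behind the grasp point. The pads swing forward as they close: fully open they stand 13 mm farther back than shut.
Start: joints at [-1.435, 0.477, 0.022, 1.555, -0.011, 1.109, -0.083], TCP at [0.163, 0.655, 0.231] pointing down, gripper open.
Joint ranges: [-2.96, 2.96], [-0.34, 2.1], [-1.41, 1.46], [0.24, 2.44], [-1.37, 4.51], [0.17, 1.92], [-2.96, 2.96]. Speed limits (rad/s): [2.39, 2.39, 3.14, 3.14, 3.14, 3.14, 3.14].

## Interface

Orientations are given as a rotation vector (axis times angle).
In Python, from bench import r gives the robot as it stands.
- The arm moves only by the tool step_arm, never from a script. Its argument "moves" is a list of rows, each a list of 7 numbers: the shift along the tool's x, y, z in mm, then the turn, a rotation vector about the tool's x, y, z in rad, then the finger opening in mm, from 0 to 85.4. A call has 1 to 8 rows; each row is the pose to reach, as a shift and turn from the pose commanded when the call began, along the tool's axes at that moment; what a row does not reach only later rows make up. A row lasts 1/10 s, in which the tool goes at most 50 mm and 8.59 degrees, less where a joint would pass 70% of its speed; a pose out of reach is approached as far as the arm can. A call with a gripper value outside its range is refused whole. The fingers move at their own pace and stop on an object; "grip_force" is the grip in N (left out, the last holds). Time passes only in rows, so rows that repeat a pose let the fingers close. It gives the time, the measured TCP pose, the force, the opening and the grip force at its end, in the units of the state.
- r.get_obs(): the state, without advancing time (a new reading comes with each control period).
- r.grab_frame(name): name is "scene" or "top" or "wrist"; returns a dict with "image" (420x560x3 uint8, red, green, blue), "depth" (420x560 float32, m along the optical axis (not along the pixel's ray), 0 where there is no reading), "mtx" (3x3 intrinsics, pixels), "rvec" (rotation vector, rad) and "tvec" (3), from world to camera coordinates, as OpenCV has them. Camera axes: x right, y down, z forward; pixel columns grow to the right and rows downward; lengths in m; the calibration is good to about 2 mm. A picture is of the moment at which its call begins.
- r.hand_in(): hands the job in; it is judged then, once.
The state is a dict: "clock": time; "joints": joint angles; "qvel": joint speeds; "tau": joint torques, N m; "tcp_pos": TCP position; "orientation": TCP orientation; "contact_force": force on the tool from outside, world axes, zero at the start; "moment": the same for the moment, N m; "grip_width": finger opening in m; "gripper_force": force on a finger pad.
Only numpy, scipy, OpenCV 4.12 (cv2) and the standard library are available. Lean on these libraries where they do the work, as an engineer would, in place of code of your own. Each camera call takes 0.05 s, during which the arm holds its last target. There are 200 camera calls.

## Working session

There is one attempt and no reset: what is moved stays moved. The work goes in short steps, Python scripts to look and compute and a tool call to move; the robot and the scene stay as the last step left them, time stands still between calls to the robot, and variables do not carry over. Pictures are saved under pics/ and viewed, at most 10 in all, crops included, and the job is handed in when it is done.

Besides the shell and the picture viewer there is one more tool, called after ">>>" as name(argument=value, ...), one argument or row to a line, values as JSON. step_arm: Moves the arm, as the interface text tells. Its arguments: {"type":"object","properties":{"moves":{"type":"array","items":{"type":"array","items":{"type":"number"}}},"grip_force":{"type":"number"}},"required":["moves"]}

```bash
mkdir -p pics; ls; python3 - <<'E'
from bench import r
import cv2,numpy as np
o=r.get_obs();print({k:np.round(v,3) for k,v in o.items()})
fs={n:r.grab_frame(n) for n in("scene","top")}
for n,f in fs.items():
    cv2.imwrite(f"pics/{n}0.png",f["image"][...,::-1]);np.savez(f"{n}0.npz",**f)
    R=cv2.Rodrigues(np.array(f["rvec"]))[0];print(n,-R.T@np.array(f["tvec"]).ravel(),R[2],f["mtx"][0][0])
E
```

```text
pics
{'clock': np.float64(0.0), 'joints': array([-1.435,  0.478,  0.022,  1.556, -0.012,  1.109, -0.083]), 'qvel': array([-0.001,  0.   , -0.001,  0.001, -0.   , -0.001,  0.001]), 'tau': array([-0.0000e+00, -5.9646e+01,  1.6080e+00, -2.8119e+01,  1.3000e-02,
        1.0000e-02,  0.0000e+00]), 'tcp_pos': array([0.163, 0.654, 0.23 ]), 'orientation': array([-3.820e-01, -3.118e+00,  3.000e-03]), 'contact_force': array([-0.115,  0.167,  0.299]), 'moment': array([-0.016,  0.01 ,  0.003]), 'gripper_force': np.float64(0.0), 'grip_width': np.float64(0.085)}
scene [0.78067748 0.56497201 1.02105025] [-0.23506343 -0.51195502 -0.82622469] 387.75918344667
top [0.47274151 0.01942862 1.19606408] [ 0.04704383  0.02648401 -0.99854167] 406.4872930489071
```

View pics/scene0.png

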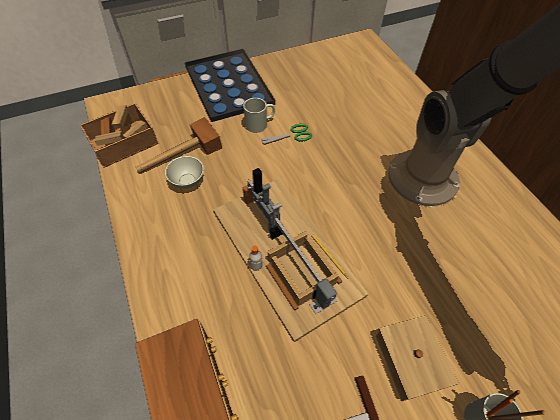

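View pics/top0.png

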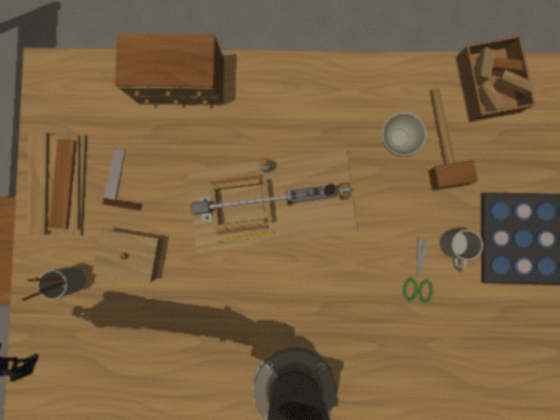

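The scene picture shows the clamp with its grip and trigger at about (258,185)-(275,230), the box at (300,270) and the fixed jaw at (325,293). In the top picture the fixed jaw is at (200,208) and the head runs along (290..345, 190). Next I'll measure by depth.

```bash
cat > h.py <<'E'
import cv2,numpy as np
def cloud(f):
    d=f["depth"];K=np.array(f["mtx"]);R=cv2.Rodrigues(np.array(f["rvec"]))[0];t=np.array(f["tvec"]).ravel()
    v,u=np.nonzero(d>0);z=d[v,u]
    P=np.c_[(u-K[0,2])/K[0,0]*z,(v-K[1,2])/K[1,1]*z,z]
    return (P-t)@R,f["image"][v,u],np.c_[u,v]
E
python3 - <<'E'
from h import *
C=[cloud(np.load(n+"0.npz")) for n in("scene","top")]
for n,(P,I,uv) in zip("st",C):
    m=(P[:,0]>.35)&(P[:,0]<.75)&(P[:,1]>-.2)&(P[:,1]<.32)
    P=P[m];I=I[m]
    b=P[(P[:,2]>.012)&(P[:,2]<.024)]
    rect=cv2.minAreaRect(b[:,:2].astype(np.float32)*1000);print(n,rect,len(b),np.median(b[:,2]))
    g=P[(P[:,2]>.104)&(P[:,2]<.116)&(P[:,0]>.4)]
    l=cv2.fitLine(g[:,:2].astype(np.float32),cv2.DIST_HUBER,0,.001,.001).ravel();print('bar',l,np.degrees(np.arctan2(l[0],l[1])),len(g))
    h=P[P[:,2]>.13];d=l[:2]*np.sign(l[1])
    s=(h[:,:2]-l[2:])@d; e=(h[:,:2]-l[2:])@np.array([d[1],-d[0]])
    k=abs(e)<.03
    for a in np.arange(s[k].min(),s[k].max(),.008):
        q=k&(s>=a)&(s<a+.008)
        if q.sum(): print(round(a,3),q.sum(),np.round([h[q,2].max(),e[q].min(),e[q].max()],3),h[q,:2].mean(0).round(3))
for n,(x0,x1,y0,y1) in(("scene",(200,380,150,350)),("top",(180,370,140,260))):
    im=cv2.imread(f"pics/{n}0.png")[y0:y1,x0:x1];im=cv2.resize(im,None,fx=4,fy=4,interpolation=2)[:600];im=cv2.resize(im,None,fx=1,fy=1);cv2.imwrite(f"pics/{n}0c.png",im[:, :800])
E
```

```text
s ((542.858154296875, 76.63194274902344), (241.79576110839844, 473.01263427734375), 8.277499198913574) 7458 0.01915179043967432
bar [ 0.15215783 -0.98835623  0.54488575  0.08569657] 171.248 455
-0.172 25 [ 0.217 -0.012  0.008] [ 0.572 -0.079]
-0.164 57 [ 0.217 -0.015  0.008] [ 0.572 -0.071]
-0.156 128 [ 0.216 -0.014  0.009] [ 0.565 -0.066]
-0.132 1 [0.137 0.003 0.003] [ 0.567 -0.037]
-0.124 22 [ 0.202 -0.014  0.007] [ 0.564 -0.031]
-0.116 98 [ 0.205 -0.015  0.008] [ 0.559 -0.026]
-0.108 4 [ 0.202 -0.003  0.004] [ 0.562 -0.02 ]
-0.068 20 [ 0.179 -0.014  0.009] [0.554 0.024]
-0.06 64 [ 0.182 -0.015  0.01 ] [0.552 0.028]
t ((541.3047485351562, 77.3048095703125), (240.520263671875, 470.65081787109375), 8.200705528259277) 9744 0.017759877460129428
bar [ 0.13750286 -0.99050134  0.53869146  0.09286103] 172.09662 447
-0.18 31 [ 0.217 -0.011  0.011] [ 0.562 -0.081]
-0.172 39 [ 0.217 -0.011  0.012] [ 0.561 -0.074]
-0.164 37 [ 0.213 -0.01   0.01 ] [ 0.561 -0.067]
-0.132 24 [ 0.202 -0.01   0.01 ] [ 0.556 -0.033]
-0.124 31 [ 0.204 -0.009  0.011] [ 0.556 -0.026]
-0.116 2 [0.199 0.002 0.004] [ 0.558 -0.021]
-0.076 23 [ 0.18  -0.011  0.012] [0.549 0.022]
-0.068 24 [ 0.181 -0.011  0.012] [0.548 0.028]
```

View pics/scene0c.png

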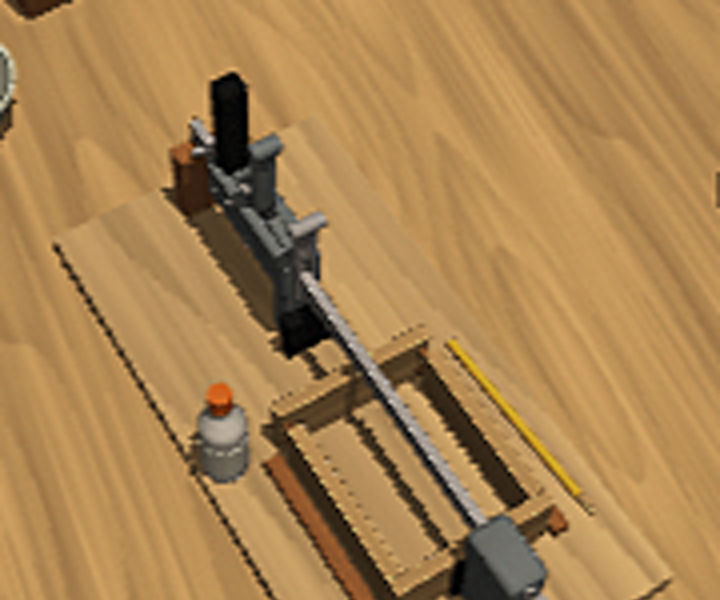

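The crop shows, going forward, the grip (230,120), trigger roll (265,150), release roll (315,222), black pad (303,330) and the panel (350,375), with a gap behind the pad. Next I'll work in the board frame.

```bash
cat >> h.py <<'E'
A=np.radians(8.24);D=np.array([-np.sin(A),np.cos(A)]);L=np.array([np.cos(A),np.sin(A)]);O=np.array([.542,.077])
def board(P): return np.c_[(P[:,:2]-O)@L,(P[:,:2]-O)@D,P[:,2]]
E
python3 - <<'E'
from h import *
for n in("scene","top"):
    P,I,uv=cloud(np.load(n+"0.npz"));B=board(P)
    def st(name,z0,z1,s0,s1,w=.03):
        k=(abs(B[:,0])<w)&(B[:,2]>z0)&(B[:,2]<z1)&(B[:,1]>s0)&(B[:,1]<s1);q=B[k]
        if len(q)>3: print(n,name,len(q),'x',np.percentile(q[:,0],[1,50,99]).round(4),'s',np.percentile(q[:,1],[1,50,99]).round(4),'z',np.percentile(q[:,2],[1,99]).round(3))
    st('grip',.15,.23,-.2,-.125);st('griptop',.205,.23,-.2,-.125);st('trig',.187,.21,-.125,-.07);st('rel',.165,.19,-.08,0)
    st('head',.118,.13,-.2,0);st('pad',.03,.066,-.08,-.02,.019);st('panel',.062,.078,-.04,.06,.065);st('boxtop',.06,.078,-.05,.25,.07)
    for a in np.arange(-.03,.06,.003):
        k=(abs(B[:,0])<.06)&(abs(B[:,0])>.02)&(B[:,1]>=a)&(B[:,1]<a+.003);print(round(a,3),B[k,2].max().round(3),end='; ')
    print()
E
```

```text
scene grip 173 x [-0.0089  0.0051  0.0139] s [-0.1606 -0.1466 -0.1427] z [0.151 0.216]
scene griptop 59 x [-0.0086  0.0033  0.0132] s [-0.1619 -0.1503 -0.1432] z [0.205 0.217]
scene trig 46 x [-0.0095  0.0031  0.0127] s [-0.1122 -0.1038 -0.0975] z [0.194 0.204]
scene rel 44 x [-0.0096  0.003   0.0146] s [-0.0571 -0.0497 -0.0443] z [0.17  0.182]
scene head 221 x [-0.0129  0.0093  0.018 ] s [-0.1612 -0.1002 -0.0514] z [0.119 0.13 ]
scene pad 74 x [-0.0127  0.0084  0.0187] s [-0.0758 -0.0442 -0.0413] z [0.03  0.066]
scene panel 314 x [-0.0604  0.013   0.0636] s [0.0035 0.0151 0.059 ] z [0.062 0.075]
scene boxtop 946 x [-0.0605  0.0143  0.0638] s [-0.0454  0.0904  0.2007] z [0.06  0.075]
-0.03 0.021; -0.027 0.021; -0.024 0.022; -0.021 0.023; -0.018 0.018; -0.015 0.02; -0.012 0.022; -0.009 0.021; -0.006 0.02; Traceback (most recent call last):
  File "<stdin>", line 10, in <module>
    return umr_maximum(a, axis, None, out, keepdims, initial, where)
ValueError: zero-size array to reduction operation maximum which has no identity
```

>>> step_arm(
  moves=[
    [-33, -37, -10, 0, 0, 0.148, 0],
    [-66, -73, -20, 0, 0, 0.296, 0],
    [-99, -110, -20, 0, 0, 0.444, 0],
    [-132, -147, -20, 0, 0, 0.592, 0],
    [-165, -184, -20, 0, 0, 0.74, 0],
    [-197, -220, -20, 0, 0, 0.887, 0],
    [-230, -257, -20, 0, 0, 1.035, 0],
    [-263, -294, -20, 0, 0, 1.183, 0],
  ],
)

```text
clock: 0.9
tcp_pos: [0.3476, 0.3042, 0.2512]
orientation: [-2.063, -2.369, 0.0]
contact_force: [0.5, -0.5, 0.5]
grip_width: -0.0001
gripper_force: 0.0
```

```bash
cat > w.py <<'E'
from bench import r
from h import *
def where():
    o=r.get_obs();R=cv2.Rodrigues(o["orientation"])[0];b=board(o["tcp_pos"][None])[0]
    F=o["contact_force"];print("t",round(o["clock"],2),"board x,s,z mm",(b*1000).round(1),"tooly deg",np.degrees(np.arctan2(R[1,1],R[0,1])).round(2),"tz",R[:,2].round(3),"F lat,fwd,up",np.round([F[:2]@L,F[:2]@D,F[2]],1),"w",round(o["grip_width"]*1000,1))
if __name__=="__main__": where()
E
python3 w.py
```

```text
t 0.9 board x,s,z mm [-159.9  252.7  251.2] tooly deg 7.92 tz [-0.  0. -1.] F lat,fwd,up [ 0.4 -0.5  0.5] w -0.1
```

>>> step_arm(
  moves=[
    [-46, 17, 0, 0, 0, 0, 0],
    [-92, 34, 0, 0, 0, 0, 0],
    [-138, 51, 0, 0, 0, 0, 0],
    [-184, 68, 0, 0, 0, 0, 0],
    [-230, 85, 0, 0, 0, 0, 0],
    [-276, 102, 0, 0, 0, 0, 0],
    [-322, 119, 0, 0, 0, 0, 0],
    [-368, 136, 0, 0, 0, 0, 0],
  ],
)

```text
clock: 1.7
tcp_pos: [0.535, -0.0401, 0.2512]
orientation: [-2.055, -2.376, -0.0]
contact_force: [0.8, 0.7, 0.3]
grip_width: -0.0
gripper_force: 0.0
```

>>> step_arm(
  moves=[
    [-42, 14, 0, 0, 0, 0, 0],
    [-84, 28, 0, 0, 0, 0, 0],
    [-84, 28, 0, 0, 0, 0, 0],
    [-84, 28, 0, 0, 0, 0, 0],
  ],
)

```text
clock: 2.1
tcp_pos: [0.574, -0.1187, 0.2507]
orientation: [-2.059, -2.372, 0.002]
contact_force: [-1.1, 0.5, -0.0]
grip_width: 0.0
gripper_force: 0.0
```

```bash
python3 - <<'E'
from w import *
where()
f=r.grab_frame("scene");P,I,uv=cloud(f);cv2.imwrite("pics/s1.png",cv2.resize(f["image"][120:320,180:400,::-1],None,fx=3,fy=3))
E
```

```text
t 2.1 board x,s,z mm [   3.6 -198.3  250.7] tooly deg 8.1 tz [-0.001 -0.    -1.   ] F lat,fwd,up [-1.1  0.7 -0. ] w 0.0
```

View pics/s1.png

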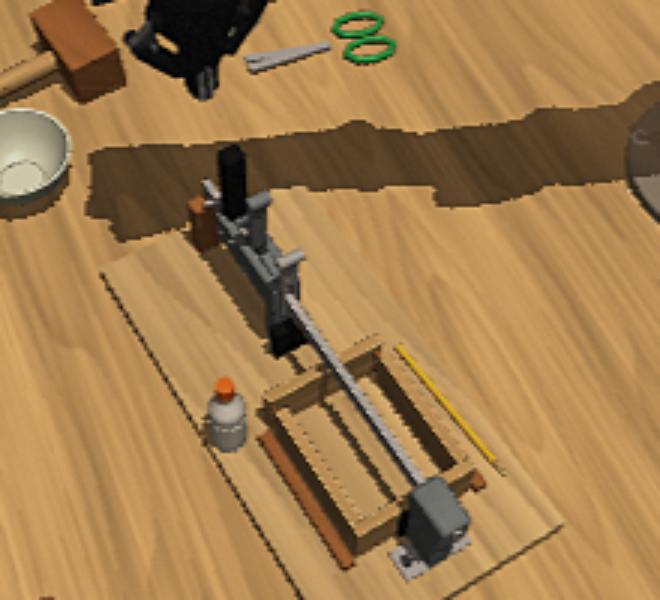

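The fingers (205,90) are clear behind the grip (232,165). I'll lower them and push.

>>> step_arm(
  moves=[
    [0, -1, 40, 0, 0, 0, 0],
    [0, -1, 80, 0, 0, 0, 0],
    [10, -1, 84, 0, 0, 0, 0],
    [20, -1, 84, 0, 0, 0, 0],
    [26, -1, 84, 0, 0, 0, 0],
    [33, -1, 84, 0, 0, 0, 0],
    [41, -1, 84, 0, 0, 0, 0],
    [49, -1, 84, 0, 0, 0, 0],
  ],
)

```text
clock: 2.95
tcp_pos: [0.5675, -0.0703, 0.1698]
orientation: [2.054, 2.371, 0.002]
contact_force: [0.4, -7.2, -2.9]
grip_width: -0.0002
gripper_force: 0.0
```

```bash
python3 w.py
```

```text
t 2.95 board x,s,z mm [   4.1 -149.4  169.8] tooly deg 8.21 tz [ 0.004 -0.002 -1.   ] F lat,fwd,up [-0.6 -7.1 -2.9] w -0.2
```

>>> step_arm(
  moves=[
    [6, -1, 0, 0, 0, 0, 0],
    [11, -1, 0, 0, 0, 0, 0],
    [14, -1, 0, 0, 0, 0, 0],
    [16, -1, 0, 0, 0, 0, 0],
    [17, -1, 0, 0, 0, 0, 0],
    [17, -1, 0, 0, 0, 0, 0],
  ],
)

```text
clock: 3.55
tcp_pos: [0.5644, -0.053, 0.1699]
orientation: [2.053, 2.372, 0.004]
contact_force: [1.2, -4.6, -0.9]
grip_width: -0.0002
gripper_force: 0.0
```

```bash
python3 - <<'E'
from w import *
where()
for n in("scene","top"):
    P,I,uv=cloud(r.grab_frame(n));B=board(P)
    def st(name,z0,z1,s0,s1,w=.03,w0=0):
        k=(abs(B[:,0])<w)&(abs(B[:,0])>w0)&(B[:,2]>z0)&(B[:,2]<z1)&(B[:,1]>s0)&(B[:,1]<s1);q=B[k]
        if len(q)>3: print(n,name,len(q),'s',np.percentile(q[:,1],[1,50,99]).round(4))
    st('rel',.165,.19,-.06,.03);st('pad',.03,.066,-.04,.01,.019,.006);st('panel',.066,.074,-.01,.04,.045,.02)
E
```

```text
t 3.55 board x,s,z mm [   3.5 -131.8  169.9] tooly deg 8.26 tz [ 0.005 -0.001 -1.   ] F lat,fwd,up [ 0.5 -4.7 -0.9] w -0.2
scene rel 63 s [-0.0595 -0.0058 -0.    ]
scene pad 15 s [-0.0304 -0.0236 -0.0173]
scene panel 77 s [0.0035 0.0106 0.0167]
top rel 47 s [-0.0123 -0.0068 -0.0011]
top pad 14 s [-0.0198 -0.0009  0.0037]
top panel 69 s [0.0038 0.0095 0.0154]
```

>>> step_arm(
  moves=[
    [1, 0, 0, 0, 0, 0, 0],
    [2, 0, 0, 0, 0, 0, 0],
    [3, 0, 0, 0, 0, 0, 0],
    [3, 0, 0, 0, 0, 0, 0],
  ],
)

```text
clock: 4.05
tcp_pos: [0.5641, -0.0511, 0.17]
orientation: [2.053, 2.371, 0.003]
contact_force: [2.3, -6.9, -2.3]
grip_width: -0.0001
gripper_force: 0.0
```

```bash
python3 w.py
```

```text
t 4.05 board x,s,z mm [   3.5 -129.9  170. ] tooly deg 8.21 tz [ 0.005 -0.002 -1.   ] F lat,fwd,up [ 1.3 -7.2 -2.3] w -0.1
```

>>> step_arm(
  moves=[
    [1, 0, 0, 0, 0, 0, 0],
    [2, 0, 0, 0, 0, 0, 0],
    [2, 0, 0, 0, 0, 0, 0],
  ],
)

```text
clock: 4.35
tcp_pos: [0.564, -0.0507, 0.1701]
orientation: [2.054, 2.368, 0.001]
contact_force: [3.6, -12.2, -4.1]
grip_width: -0.0003
gripper_force: 0.0
```

```bash
python3 w.py
```

```text
t 4.35 board x,s,z mm [   3.5 -129.6  170.1] tooly deg 8.13 tz [ 0.006 -0.004 -1.   ] F lat,fwd,up [  1.8 -12.6  -4.1] w -0.3
```

>>> step_arm(
  moves=[
    [-12, 0, 0, 0, 0, 0, 0],
    [-12, 0, -40, 0, 0, 0, 0],
    [-12, 0, -72, 0, 0, 0, 0],
    [35, -1, -72, 0, 0, 0, 0],
    [80, -2, -72, 0, 0, 0, 0],
    [93, -2, -72, 0, 0, 0, 0],
    [93, -2, -72, 0, 0, 0, 0],
  ],
)

```text
clock: 5.05
tcp_pos: [0.547, 0.0481, 0.2406]
orientation: [-2.048, -2.382, -0.004]
contact_force: [-0.4, -0.2, 0.0]
grip_width: -0.0005
gripper_force: 0.0
```

```bash
python3 - <<'E'
from w import *
where()
f=r.grab_frame("scene");cv2.imwrite("pics/s2.png",cv2.resize(f["image"][140:260,220:340,::-1],None,fx=4,fy=4))
E
```

```text
t 5.05 board x,s,z mm [  0.8 -29.3 240.6] tooly deg 8.62 tz [ 0.001  0.002 -1.   ] F lat,fwd,up [-0.4 -0.1  0. ] w -0.5
```

View pics/s2.png

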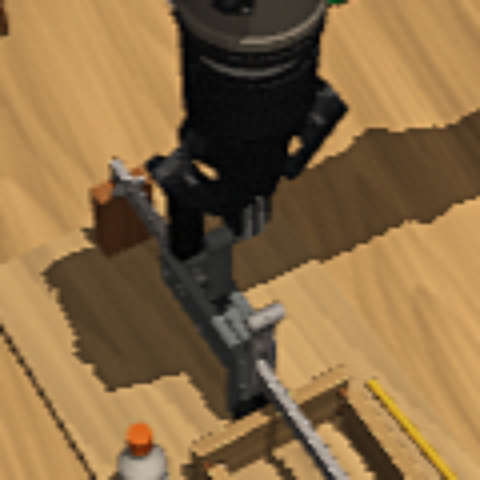

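The fingers (260,215) hang above the space between the trigger roll (220,240) and the release roll (265,318). I'll lower them.

>>> step_arm(
  moves=[
    [-2, 1, 30, 0, 0, 0, 0],
    [-3, 1, 57, 0, 0, 0, 0],
    [-4, 1, 57, 0, 0, 0, 0],
    [-7, 1, 57, 0, 0, 0, 0],
  ],
)

```text
clock: 5.5
tcp_pos: [0.5491, 0.036, 0.183]
orientation: [2.058, 2.373, -0.001]
contact_force: [-0.3, 1.9, -1.4]
grip_width: 0.0
gripper_force: 0.9
```

```bash
python3 w.py
```

```text
t 5.5 board x,s,z mm [  1.1 -41.5 183. ] tooly deg 8.14 tz [-0. -0. -1.] F lat,fwd,up [-0.   2.  -1.4] w 0.0
```

>>> step_arm(
  moves=[
    [-2.5, 0, 0, 0, 0, 0, 0],
    [-5, 0, 0, 0, 0, 0, 0],
    [-7.5, 0, 0, 0, 0, 0, 0],
    [-10, 0, 0, 0, 0, 0, 0],
    [-12.5, 0, 0, 0, 0, 0, 0],
    [-15, 0, 0, 0, 0, 0, 0],
  ],
)

```text
clock: 6.1
tcp_pos: [0.5509, 0.0268, 0.1837]
orientation: [-2.049, -2.375, -0.007]
contact_force: [-6.1, 13.8, 5.7]
grip_width: 0.0002
gripper_force: 7.1
```

```bash
python3 w.py
```

```text
t 6.1 board x,s,z mm [  1.6 -50.9 183.7] tooly deg 8.42 tz [-0.001  0.006 -1.   ] F lat,fwd,up [-4.1 14.6  5.7] w 0.2
```

>>> step_arm(
  moves=[
    [-2, 0, 0, 0, 0, 0, 0],
    [-4, 0, 0, 0, 0, 0, 0],
    [-6, 0, 0, 0, 0, 0, 0],
    [-8, 0, 0, 0, 0, 0, 0],
    [-10, 0, 0, 0, 0, 0, 0],
    [-12, 0, 0, 0, 0, 0, 0],
  ],
)

```text
clock: 6.7
tcp_pos: [0.5521, 0.0174, 0.183]
orientation: [-2.045, -2.376, -0.008]
contact_force: [-4.2, 18.1, 0.4]
grip_width: 0.0001
gripper_force: 9.1
```

```bash
python3 w.py
```

```text
t 6.7 board x,s,z mm [  1.5 -60.4 183. ] tooly deg 8.55 tz [-0.002  0.008 -1.   ] F lat,fwd,up [-1.5 18.5  0.4] w 0.1
```

>>> step_arm(
  moves=[
    [-2, 0, 0, 0, 0, 0, 0],
    [-2, 0, 0, 0, 0, 0, 0],
  ],
)

```text
clock: 6.9
tcp_pos: [0.5523, 0.0156, 0.1826]
orientation: [-2.045, -2.375, -0.008]
contact_force: [-4.6, 18.1, -2.3]
grip_width: -0.0
gripper_force: 9.1
```

```bash
python3 - <<'E'
from w import *
where()
for n in("scene","top"):
    P,I,uv=cloud(r.grab_frame(n));B=board(P)
    def st(name,z0,z1,s0,s1,w=.03,w0=0):
        k=(abs(B[:,0])<w)&(abs(B[:,0])>w0)&(B[:,2]>z0)&(B[:,2]<z1)&(B[:,1]>s0)&(B[:,1]<s1);q=B[k]
        if len(q)>3: print(n,name,len(q),'s',np.percentile(q[:,1],[1,50,99]).round(4))
    st('rel',.165,.185,-.03,.03);st('panel',.066,.074,-.01,.05,.045,.02)
    st('head',.119,.127,-.05,.02,.02)
E
```

```text
t 6.9 board x,s,z mm [  1.4 -62.2 182.6] tooly deg 8.55 tz [-0.002  0.008 -1.   ] F lat,fwd,up [-1.9 18.6 -2.3] w -0.0
scene rel 46 s [-0.0034  0.0027  0.0063]
scene panel 77 s [0.0019 0.0148 0.0205]
scene head 117 s [-0.0497 -0.0312  0.002 ]
top panel 18 s [0.0129 0.0158 0.0188]
```

>>> step_arm(
  moves=[
    [12, 0, 0, 0, 0, 0, 0],
    [24, 0, 0, 0, 0, 0, 0],
    [33, 0, 0, 0, 0, 0, 0],
    [33, 0, 0, 0, 0, 0, 0],
    [28, 0, 0, 0, 0, 0, 0],
    [25, 0, 0, 0, 0, 0, 0],
    [22, 0, 0, 0, 0, 0, 0],
    [19, 0, 0, 0, 0, 0, 0],
  ],
)

```text
clock: 7.8
tcp_pos: [0.5504, 0.0315, 0.1831]
orientation: [-2.05, -2.374, -0.007]
contact_force: [-5.1, 16.6, 9.1]
grip_width: 0.0
gripper_force: 8.6
```

```bash
python3 w.py
```

```text
t 7.8 board x,s,z mm [  1.8 -46.2 183.1] tooly deg 8.37 tz [-0.001  0.006 -1.   ] F lat,fwd,up [-2.7 17.1  9.1] w 0.0
```

>>> step_arm(
  moves=[
    [-3, 0, 0, 0, 0, 0, 0],
    [-6, 0, 0, 0, 0, 0, 0],
    [-9, 0, 0, 0, 0, 0, 0],
    [-9, 0, 0, 0, 0, 0, 0],
    [-9, 0, 0, 0, 0, 0, 0],
    [-9, 0, 0, 0, 0, 0, 0],
  ],
)

```text
clock: 8.4
tcp_pos: [0.5514, 0.0236, 0.1825]
orientation: [-2.048, -2.375, -0.007]
contact_force: [-2.9, 17.2, 4.6]
grip_width: 0.0003
gripper_force: 8.2
```

```bash
python3 w.py
```

```text
t 8.4 board x,s,z mm [  1.7 -54.2 182.5] tooly deg 8.44 tz [-0.001  0.007 -1.   ] F lat,fwd,up [-0.4 17.4  4.6] w 0.3
```

>>> step_arm(
  moves=[
    [-3, 0, 0, 0, 0, 0, 0],
    [-6, 0, 0, 0, 0, 0, 0],
    [-8, 0, 0, 0, 0, 0, 0],
    [-9, 0, 0, 0, 0, 0, 0],
    [-9, 0, 0, 0, 0, 0, 0],
  ],
)

```text
clock: 8.9
tcp_pos: [0.552, 0.019, 0.1818]
orientation: [-2.042, -2.374, -0.01]
contact_force: [-4.2, 25.8, 0.8]
grip_width: 0.0004
gripper_force: 13.1
```

```bash
cat > m.py <<'E'
from w import *
def meas():
    where()
    for n in("scene","top"):
        P,I,uv=cloud(r.grab_frame(n));B=board(P)
        def st(name,z0,z1,s0,s1,w=.03,w0=0):
            k=(abs(B[:,0])<w)&(abs(B[:,0])>w0)&(B[:,2]>z0)&(B[:,2]<z1)&(B[:,1]>s0)&(B[:,1]<s1);q=B[k]
            if len(q)>3: print(n,name,len(q),'s',(1000*np.percentile(q[:,1],[1,50,99])).round(1))
        st('rel',.165,.181,-.03,.05);st('headfront',.119,.127,-.02,.03,.02)
        st('panel',.066,.074,-.01,.05,.045,.02)
        k=(B[:,2]>.066)&(B[:,2]<.074)&(abs(B[:,0])>.05)&(abs(B[:,0])<.062);h=np.histogram(B[k,1]*1000,np.arange(0,60,2))[0];print('sidewall hist from 0, 2mm',h)
if __name__=="__main__": meas()
E
python3 m.py
```

```text
t 8.9 board x,s,z mm [  1.6 -58.8 181.8] tooly deg 8.62 tz [-0.004  0.011 -1.   ] F lat,fwd,up [-0.4 26.1  0.8] w 0.4
scene rel 46 s [-1.   7.6 11.1]
scene headfront 51 s [-19.4  -8.1   5.6]
scene panel 77 s [10.3 19.  24.9]
sidewall hist from 0, 2mm [0 0 0 0 0 0 1 5 6 5 2 9 2 7 3 2 6 8 3 7 4 7 4 4 5 4 7 4 5]
top panel 23 s [15.7 19.9 23.2]
sidewall hist from 0, 2mm [0 0 0 0 0 0 1 2 4 3 1 3 3 2 3 4 3 2 4 3 4 4 8 4 4 7 7 4 5]
```

>>> step_arm(
  moves=[
    [12, 0, 0, 0, 0, 0, 0],
    [24, 0, 0, 0, 0, 0, 0],
    [35, 0, 0, 0, 0, 0, 0],
    [37, 0, 0, 0, 0, 0, 0],
  ],
)

```text
clock: 9.4
tcp_pos: [0.5475, 0.0465, 0.1822]
orientation: [2.055, 2.376, -0.001]
contact_force: [0.3, 0.3, -1.3]
grip_width: -0.0002
gripper_force: 0.0
```

```bash
python3 - <<'E'
from m import *
meas()
f=r.grab_frame("scene");cv2.imwrite("pics/s3.png",cv2.resize(f["image"][210:310,240:360,::-1],None,fx=6,fy=6,interpolation=2))
E
```

```text
t 9.4 board x,s,z mm [  1.1 -31.  182.2] tooly deg 8.27 tz [-0. -0. -1.] F lat,fwd,up [ 0.3  0.2 -1.3] w -0.2
scene rel 43 s [ 3.1 10.1 14.2]
scene headfront 45 s [-19.2  -8.4   7.4]
scene panel 75 s [10.7 18.4 25. ]
sidewall hist from 0, 2mm [0 0 0 0 0 0 5 3 4 5 6 5 3 6 5 4 5 5 4 4 3 8 4 3 5 7 5 6 5]
sidewall hist from 0, 2mm [0 0 0 0 0 0 0 0 0 0 0 0 0 0 0 0 0 0 0 0 0 0 0 0 0 0 0 0 0]
```

View pics/s3.png

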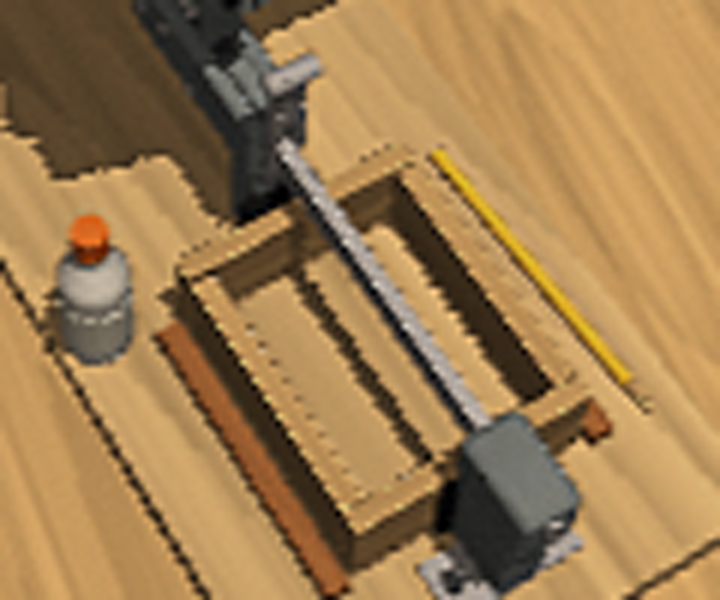

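The picture shows the panel (about (300,210)) almost or fully closed against the sides. The release roll (295,72) leans forward. I'll check the total box length, which should be 152 mm when home.

```bash
python3 - <<'E'
from w import *
def edges(f,name):
    P,I,uv=cloud(f);B=board(P)
    k=(B[:,2]>.064)&(B[:,2]<.076)&(abs(B[:,0])<.058)&(abs(B[:,0])>.025)&(B[:,1]>-.02)&(B[:,1]<.23)
    q=B[k];e=[]
    for a in np.arange(-.058,.058,.006):
        c=q[(q[:,0]>=a)&(q[:,0]<a+.006)]
        if len(c)>10:e.append([a*1000,c[:,1].min()*1000,c[:,1].max()*1000])
    e=np.array(e).round(1);print(name,'near',np.median(e[:,1]),'far',np.median(e[:,2]),'len',np.median(e[:,2]-e[:,1]));return
edges(np.load("scene0.npz"),'scene0');edges(np.load("top0.npz"),'top0')
edges(r.grab_frame("scene"),'scene')
edges(r.grab_frame("top"),'top')
E
```

```text
scene0 near 4.5 far 165.6 len 161.20000000000002
top0 near 4.2 far 164.1 len 160.39999999999998
scene near 13.3 far 165.5 len 152.0
top near 80.35 far 164.2 len 83.35
```

>>> step_arm(
  moves=[
    [-2, 0, 0, 0, 0, 0, 0],
    [-4, 0, 0, 0, 0, 0, 0],
    [-6, 0, 0, 0, 0, 0, 0],
    [-8, 0, 0, 0, 0, 0, 0],
    [-8, 0, 0, 0, 0, 0, 0],
  ],
)

```text
clock: 10.15
tcp_pos: [0.5484, 0.0408, 0.1826]
orientation: [-2.052, -2.375, -0.003]
contact_force: [-3.0, 9.2, 5.9]
grip_width: 0.0001
gripper_force: 4.8
```

```bash
python3 w.py
```

```text
t 10.15 board x,s,z mm [  1.2 -36.8 182.6] tooly deg 8.33 tz [-0.001  0.004 -1.   ] F lat,fwd,up [-1.6  9.6  5.9] w 0.1
```

>>> step_arm(
  moves=[
    [-1, 0, 0, 0, 0, 0, 0],
    [-2, 0, 0, 0, 0, 0, 0],
    [-3, 0, 0, 0, 0, 0, 0],
    [-4, 0, 0, 0, 0, 0, 0],
    [-4, 0, 0, 0, 0, 0, 0],
  ],
)

```text
clock: 10.65
tcp_pos: [0.5488, 0.0385, 0.1827]
orientation: [-2.049, -2.375, -0.005]
contact_force: [-4.4, 13.7, 6.4]
grip_width: -0.0
gripper_force: 6.7
```

```bash
python3 w.py
```

```text
t 10.65 board x,s,z mm [  1.2 -39.1 182.7] tooly deg 8.41 tz [-0.002  0.005 -1.   ] F lat,fwd,up [-2.4 14.2  6.4] w -0.0
```

>>> step_arm(
  moves=[
    [-1, 0, 0, 0, 0, 0, 0],
    [-2, 0, 0, 0, 0, 0, 0],
    [-3, 0, 0, 0, 0, 0, 0],
    [-3, 0, 0, 0, 0, 0, 0],
  ],
)

```text
clock: 11.05
tcp_pos: [0.549, 0.0366, 0.1827]
orientation: [-2.048, -2.375, -0.006]
contact_force: [-5.1, 16.0, 8.1]
grip_width: -0.0
gripper_force: 8.1
```

```bash
python3 w.py
```

```text
t 11.05 board x,s,z mm [  1.2 -40.9 182.7] tooly deg 8.46 tz [-0.002  0.007 -1.   ] F lat,fwd,up [-2.8 16.6  8.1] w -0.0
```

>>> step_arm(
  moves=[
    [-1, 0, 0, 0, 0, 0, 0],
    [-2, 0, 0, 0, 0, 0, 0],
    [-3, 0, 0, 0, 0, 0, 0],
    [-3, 0, 0, 0, 0, 0, 0],
  ],
)

```text
clock: 11.45
tcp_pos: [0.5494, 0.034, 0.1826]
orientation: [-2.047, -2.375, -0.006]
contact_force: [-5.9, 15.8, 7.5]
grip_width: 0.0001
gripper_force: 8.3
```

```bash
python3 m.py
```

```text
t 11.45 board x,s,z mm [  1.1 -43.6 182.6] tooly deg 8.48 tz [-0.002  0.007 -1.   ] F lat,fwd,up [-3.6 16.5  7.5] w 0.1
scene rel 46 s [ 1.9  8.6 12.7]
scene headfront 43 s [-18.4  -7.2   7.9]
scene panel 76 s [11.2 20.  26.2]
sidewall hist from 0, 2mm [0 0 0 0 0 0 2 6 5 4 5 4 6 4 4 4 8 3 3 8 3 7 3 7 6 2 8 5 3]
sidewall hist from 0, 2mm [0 0 0 0 0 0 0 0 0 0 0 0 0 0 0 0 0 0 0 0 0 4 4 2 2 4 3 1 4]
```

>>> step_arm(
  moves=[
    [-1, 0, 0, 0, 0, 0, 0],
    [-2, 0, 0, 0, 0, 0, 0],
    [-3, 0, 0, 0, 0, 0, 0],
    [-3, 0, 0, 0, 0, 0, 0],
  ],
)

```text
clock: 11.95
tcp_pos: [0.5497, 0.0316, 0.1825]
orientation: [-2.046, -2.375, -0.006]
contact_force: [-5.6, 17.2, 7.4]
grip_width: -0.0002
gripper_force: 9.1
```

```bash
python3 w.py
```

```text
t 11.95 board x,s,z mm [  1.1 -46.  182.5] tooly deg 8.5 tz [-0.003  0.008 -1.   ] F lat,fwd,up [-3.1 17.8  7.4] w -0.2
```

>>> step_arm(
  moves=[
    [-1, 0, 0, 0, 0, 0, 0],
    [-2, 0, 0, 0, 0, 0, 0],
    [-2, 0, 0, 0, 0, 0, 0],
  ],
)

```text
clock: 12.25
tcp_pos: [0.5499, 0.0303, 0.1824]
orientation: [-2.045, -2.375, -0.007]
contact_force: [-5.7, 19.4, 7.5]
grip_width: 0.0001
gripper_force: 9.8
```

```bash
python3 w.py
```

```text
t 12.25 board x,s,z mm [  1.1 -47.4 182.4] tooly deg 8.53 tz [-0.003  0.008 -1.   ] F lat,fwd,up [-2.9 20.   7.5] w 0.1
```

>>> step_arm(
  moves=[
    [-0.5, 0, 0, 0, 0, 0, 0],
    [-1, 0, 0, 0, 0, 0, 0],
    [-1.5, 0, 0, 0, 0, 0, 0],
    [-1.5, 0, 0, 0, 0, 0, 0],
  ],
)

```text
clock: 12.65
tcp_pos: [0.55, 0.0293, 0.1823]
orientation: [-2.044, -2.375, -0.007]
contact_force: [-5.9, 19.1, 7.1]
grip_width: 0.0001
gripper_force: 10.3
```

```bash
python3 m.py
```

```text
t 12.65 board x,s,z mm [  1.1 -48.3 182.3] tooly deg 8.56 tz [-0.003  0.009 -1.   ] F lat,fwd,up [-3.1 19.8  7.1] w 0.1
scene rel 43 s [ 2.5  9.6 13.3]
scene headfront 49 s [-19.3  -6.9   9.6]
scene panel 75 s [ 6.7 20.1 27.1]
sidewall hist from 0, 2mm [0 0 0 0 0 0 2 5 2 7 5 2 6 4 5 5 4 6 5 1 7 3 5 5 7 3 8 3 6]
sidewall hist from 0, 2mm [0 0 0 0 0 0 0 0 0 0 0 0 0 0 0 4 3 0 4 3 1 4 4 2 1 3 3 2 4]
```

>>> step_arm(
  moves=[
    [-0.5, 0, 0, 0, 0, 0, 0],
    [-1, 0, 0, 0, 0, 0, 0],
    [-1, 0, 0, 0, 0, 0, 0],
    [-1, 0, 0, 0, 0, 0, 0],
    [-1, 0, 0, 0, 0, 0, 0],
  ],
)

```text
clock: 13.25
tcp_pos: [0.5501, 0.0287, 0.1823]
orientation: [-2.044, -2.375, -0.007]
contact_force: [-5.6, 21.1, 6.6]
grip_width: -0.0002
gripper_force: 10.6
```

```bash
python3 w.py
```

```text
t 13.25 board x,s,z mm [  1.1 -49.  182.3] tooly deg 8.58 tz [-0.003  0.009 -1.   ] F lat,fwd,up [-2.5 21.6  6.6] w -0.2
```

>>> step_arm(
  moves=[
    [-0.5, 0, 0, 0, 0, 0, 0],
    [-1, 0, 0, 0, 0, 0, 0],
    [-1.5, 0, 0, 0, 0, 0, 0],
    [-2, 0, 0, 0, 0, 0, 0],
    [-2, 0, 0, 0, 0, 0, 0],
    [-2, 0, 0, 0, 0, 0, 0],
    [-2, 0, 0, 0, 0, 0, 0],
  ],
)

```text
clock: 13.95
tcp_pos: [0.5503, 0.0274, 0.1821]
orientation: [-2.043, -2.375, -0.008]
contact_force: [-6.6, 22.2, 6.7]
grip_width: 0.0003
gripper_force: 11.4
```

```bash
python3 m.py
```

```text
t 13.95 board x,s,z mm [  1.1 -50.3 182.1] tooly deg 8.6 tz [-0.004  0.01  -1.   ] F lat,fwd,up [-3.3 22.9  6.7] w 0.3
scene rel 47 s [ 2.5  9.7 13.7]
scene headfront 51 s [-19.4  -6.5   9.3]
scene panel 78 s [10.3 20.  26.3]
sidewall hist from 0, 2mm [0 0 0 0 0 0 1 4 5 5 5 4 6 5 5 4 4 3 4 6 5 5 8 2 8 4 6 5 6]
sidewall hist from 0, 2mm [0 0 0 0 0 0 0 0 0 0 0 0 0 1 2 4 4 2 4 2 1 4 3 2 3 3 4 3 5]
```

>>> step_arm(
  moves=[
    [4, 0, 0, 0, 0, 0, 0],
    [10, 0, 0, 0, 0, 0, 0],
    [18, 0, 0, 0, 0, 0, 0],
    [26, 0, 0, 0, 0, 0, 0],
    [29, 0, 0, 0, 0, 0, 0],
    [29, 0, 0, 0, 0, 0, 0],
  ],
)

```text
clock: 14.65
tcp_pos: [0.5474, 0.0475, 0.1822]
orientation: [2.056, 2.375, -0.0]
contact_force: [-1.2, 1.5, 0.3]
grip_width: -0.0
gripper_force: 0.9
```

```bash
python3 m.py
```

```text
t 14.65 board x,s,z mm [  1.1 -30.  182.2] tooly deg 8.24 tz [ 0. -0. -1.] F lat,fwd,up [-0.9  1.7  0.3] w -0.0
scene rel 43 s [ 5.9 14.1 18.1]
scene headfront 54 s [-19.6  -7.9  10.8]
scene panel 73 s [10.9 20.7 26.4]
sidewall hist from 0, 2mm [0 0 0 0 0 0 1 4 6 5 6 5 5 3 5 4 5 6 3 7 3 7 6 4 5 4 7 3 7]
sidewall hist from 0, 2mm [0 0 0 0 0 0 0 0 0 0 0 0 0 0 0 0 0 0 0 0 0 0 0 0 0 0 0 0 0]
```

The release roll leans 5 mm ahead of the pad, so the clamp is tight. Next I'll go over the lever.

>>> step_arm(
  moves=[
    [2, 0, -35, 0, 0, 0, 0],
    [2, 0, -35, 0, 0, 0, 0],
    [45, 1, -35, 0, 0, 0, 0],
    [75, 1, -35, 0, 0, 0, 0],
    [75, 1, -35, 0, 0, 0, 0],
    [75, 1, 0, 0, 0, 0, 0],
    [75, 1, 20, 0, 0, 0, 0],
    [75, 1, 20, 0, 0, 0, 0],
  ],
)

```text
clock: 15.55
tcp_pos: [0.5357, 0.1202, 0.1597]
orientation: [-2.057, -2.373, 0.008]
contact_force: [-0.1, -0.6, 0.6]
grip_width: 0.0001
gripper_force: 0.0
```

```bash
python3 w.py
```

```text
t 15.55 board x,s,z mm [ -0.   43.7 159.7] tooly deg 8.17 tz [-0.005 -0.003 -1.   ] F lat,fwd,up [-0.2 -0.6  0.6] w 0.1
```

>>> step_arm(
  moves=[
    [-8, 1, 0, 0, 0, 0, 0],
    [-14, 1, 0, 0, 0, 0, 0],
    [-18, 1, 0, 0, 0, 0, 0],
    [-22, 1, 0, 0, 0, 0, 0],
    [-26, 1, 0, 0, 0, 0, 0],
    [-30, 1, 0, 0, 0, 0, 0],
    [-34, 1, 0, 0, 0, 0, 0],
    [-38, 1, 0, 0, 0, 0, 0],
  ],
)

```text
clock: 16.35
tcp_pos: [0.5439, 0.0846, 0.1622]
orientation: [-2.055, -2.375, 0.0]
contact_force: [0.4, 1.4, 0.0]
grip_width: 0.0002
gripper_force: 0.6
```

```bash
python3 w.py
```

```text
t 16.35 board x,s,z mm [  3.    7.2 162.2] tooly deg 8.26 tz [-0.  0. -1.] F lat,fwd,up [0.6 1.3 0. ] w 0.2
```

>>> step_arm(
  moves=[
    [-5, -1, 0, 0, 0, 0, 0],
    [-10, -1, 0, 0, 0, 0, 0],
    [-15, -1, 0, 0, 0, 0, 0],
    [-20, -1, 0, 0, 0, 0, 0],
    [-25, -1, 0, 0, 0, 0, 0],
    [-30, -1, 0, 0, 0, 0, 0],
    [-36, -1, 0, 0, 0, 0, 0],
    [-42, -1, 0, 0, 0, 0, 0],
  ],
)

```text
clock: 17.15
tcp_pos: [0.5491, 0.0427, 0.1623]
orientation: [-2.056, -2.375, -0.0]
contact_force: [2.6, 4.6, -2.1]
grip_width: -0.0001
gripper_force: 2.2
```

```bash
python3 w.py
```

```text
t 17.15 board x,s,z mm [  2.1 -35.  162.3] tooly deg 8.25 tz [ 0.  0. -1.] F lat,fwd,up [ 3.3  4.2 -2.1] w -0.1
```

>>> step_arm(
  moves=[
    [-5, 0, 0, 0, 0, 0, 0],
    [-10, 0, 0, 0, 0, 0, 0],
    [-14, 0, 0, 0, 0, 0, 0],
    [-17, 0, 0, 0, 0, 0, 0],
    [-20, 0, 0, 0, 0, 0, 0],
    [-22, 0, 0, 0, 0, 0, 0],
  ],
)

```text
clock: 17.75
tcp_pos: [0.5522, 0.0209, 0.1623]
orientation: [2.056, 2.375, -0.0]
contact_force: [2.4, 4.5, -1.4]
grip_width: -0.0
gripper_force: 1.9
```

```bash
python3 m.py
```

```text
t 17.75 board x,s,z mm [  2.1 -57.  162.3] tooly deg 8.24 tz [-0. -0. -1.] F lat,fwd,up [ 3.1  4.1 -1.4] w -0.0
scene panel 74 s [13.1 20.7 26.8]
sidewall hist from 0, 2mm [0 0 0 0 0 0 1 4 7 2 5 7 5 5 4 2 6 5 4 5 5 5 4 4 6 5 6 3 6]
top panel 4 s [21.6 24.4 25. ]
sidewall hist from 0, 2mm [0 0 0 0 0 0 0 0 0 2 2 3 3 2 1 4 2 3 3 3 1 3 4 2 3 5 8 2 5]
```

>>> step_arm(
  moves=[
    [-3, 0, 0, 0, 0, 0, 0],
    [-6, 0, 0, 0, 0, 0, 0],
    [-9, 0, 0, 0, 0, 0, 0],
    [-12, 0, 0, 0, 0, 0, 0],
    [-15, 0, 0, 0, 0, 0, 0],
  ],
)

```text
clock: 18.35
tcp_pos: [0.554, 0.0079, 0.1621]
orientation: [-2.054, -2.374, -0.002]
contact_force: [0.5, 11.8, -1.1]
grip_width: -0.0003
gripper_force: 6.2
```

```bash
python3 w.py
```

```text
t 18.35 board x,s,z mm [  2.  -70.1 162.1] tooly deg 8.29 tz [-0.001  0.002 -1.   ] F lat,fwd,up [ 2.2 11.6 -1.1] w -0.3
```

Force is rising, so this is probably the stop. I'll push a little more to confirm.

>>> step_arm(
  moves=[
    [-1.5, 0, 0, 0, 0, 0, 0],
    [-3, 0, 0, 0, 0, 0, 0],
    [-3, 0, 0, 0, 0, 0, 0],
  ],
)

```text
clock: 18.65
tcp_pos: [0.5541, 0.0075, 0.1619]
orientation: [-2.049, -2.375, -0.004]
contact_force: [-1.9, 13.9, 1.7]
grip_width: -0.0002
gripper_force: 7.1
```

```bash
python3 w.py
```

```text
t 18.65 board x,s,z mm [  2.  -70.5 161.9] tooly deg 8.41 tz [-0.002  0.005 -1.   ] F lat,fwd,up [ 0.1 14.1  1.7] w -0.2
```

>>> step_arm(
  moves=[
    [6, 0, 0, 0, 0, 0, 0],
    [14, 0, 0, 0, 0, 0, 0],
    [24, 0, 0, 0, 0, 0, 0],
    [36, 0, 0, 0, 0, 0, 0],
    [50, 0, 0, 0, 0, 0, 0],
    [55, 0, -45, 0, 0, 0, 0],
    [55, 0, -90, 0, 0, 0, 0],
    [55, 0, -110, 0, 0, 0, 0],
  ],
)

```text
clock: 19.45
tcp_pos: [0.5483, 0.0585, 0.276]
orientation: [2.054, 2.374, 0.006]
contact_force: [1.2, -0.7, 0.2]
grip_width: -0.0001
gripper_force: 0.0
```

>>> step_arm(
  moves=[
    [45, -20, 0, 0, 0, 0, 0],
    [90, -40, 0, 0, 0, 0, 0],
    [135, -60, 0, 0, 0, 0, 0],
    [180, -80, 0, 0, 0, 0, 0],
    [180, -80, 0, 0, 0, 0, 0],
  ],
)

```text
clock: 19.95
tcp_pos: [0.4376, 0.2315, 0.2719]
orientation: [-2.04, -2.386, -0.0]
contact_force: [-0.5, -0.2, -0.4]
grip_width: -0.0001
gripper_force: 0.0
```

```bash
python3 - <<'E'
from w import *
where()
for n in("top","scene"):
    f=r.grab_frame(n)
    P,I,uv=cloud(f);B=board(P)
    for nm,a in {'grip':(.15,.23,-.23,-.145),'trig':(.187,.206,-.145,-.09),'rel':(.165,.181,-.1,-.02),'head':(.118,.13,-.22,0)}.items():
        q=B[(abs(B[:,0])<.03)&(B[:,2]>a[0])&(B[:,2]<a[1])&(B[:,1]>a[2])&(B[:,1]<a[3])]
        if len(q)>3:print(n,nm,len(q),(1000*np.percentile(q[:,1],[1,50,99])).round(1))
    if n=="scene": cv2.imwrite("pics/s4.png",cv2.resize(f["image"][150:310,210:370,::-1],(600,600),interpolation=2))
    k=(B[:,2]>.064)&(B[:,2]<.076)&(abs(B[:,0])<.058)&(abs(B[:,0])>.025)&(B[:,1]>-.02)&(B[:,1]<.23)
    q=B[k];e=np.array([[c[:,1].min(),c[:,1].max()] for a in np.arange(-.058,.058,.006) for c in [q[(q[:,0]>=a)&(q[:,0]<a+.006)]] if len(c)>10]);print(n,'near,far',np.median(e,0).round(4))
E
```

```text
t 19.95 board x,s,z mm [-81.2 167.9 271.9] tooly deg 8.92 tz [-0.002  0.002 -1.   ] F lat,fwd,up [-0.6 -0.1 -0.4] w -0.1
top grip 104 [-179.8 -167.9 -160.5]
top trig 54 [-131.4 -122.6 -116. ]
top rel 45 [-74.  -68.4 -62.7]
top head 330 [-178.  -113.3  -76.7]
top near,far [0.014  0.1642]
scene grip 171 [-177.4 -162.7 -159. ]
scene trig 46 [-128.8 -120.2 -115.1]
scene rel 43 [-74.5 -66.1 -61.2]
scene head 216 [-177.9 -115.7  -67.9]
scene near,far [0.0145 0.1657]
```

View pics/s4.png

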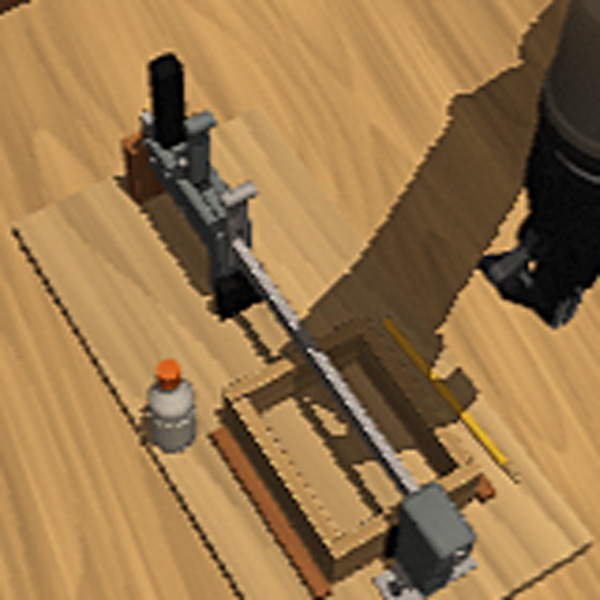

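The jaw stands at the tail stop with the grip against the brown block (150,150). The release roll is upright, the box is closed (near edge at (300,360)) and the bottle and pencil have not moved. I'll hand it in.

```bash
python3 -c "
from bench import r
print(r.hand_in())"
```

```text
the job is handed in; nothing more can be done
None
```

I handed the job in at about 20 s: the panel measures home, the jaw is back at the tail stop, both levers are let go and the robot touches nothing. Firm tightness (about 42–46 N, held 0.4 s) is inferred from the trigger pull and the release lever's lean, not read directly.

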